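# Set the bench air valve two turns open

### The arm

A 7-joint arm with a two-finger parallel gripper is mounted at the origin on the work surface. World frame = base frame: x ahead of the robot, y to its left, z up, the work surface at z = 0. Lengths are in m, angles in rad, forces in N, time in s.
With the tool pointing down it reaches from about 0.4 to 0.875 m from the base axis. Payload 19.3 kg.
Tool frame: the origin (TCP) lies at the very end of the fingers, on their centre line; the grasp point (between the pads) lies 19 mm behind it; z points along the fingers, y is the line along which they close (so a half turn about z gives the same grasp; the last joint's range is limited). The gripper opens to 85 mm and grips with 20 to 120 N. Pads are 22 mm wide; open, the fingers measure 114 mm over their backs; the gripper's body (76 mm by 85 mm) begins 54 mm behind the grasp point. The pads swing forward as they close: fully open they stand 13 mm farther back than shut.
Start: joints at [1.173, 0.521, -0.036, 1.599, 0.021, 1.021, -0.113], TCP at [0.201, -0.592, 0.231] pointing down, gripper open.
Joint ranges: [-2.91, 2.91], [-0.3, 2.13], [-1.5, 1.42], [0.17, 2.43], [-1.26, 4.41], [0.16, 1.93], [-2.52, 2.52]. Speed limits (rad/s): [1.89, 1.89, 2.39, 2.39, 3.01, 3.01, 3.01].

### API

Orientations are given as [roll, pitch, yaw] about the fixed x, y, z axes, in that order (R = Rz(yaw) Ry(pitch) Rx(roll)).
In Python, from workcell import bot gives the robot as it stands.
- The arm moves only by the tool servo_tool, never from a script. Its argument "plan" is a list of rows, each a list of 7 numbers: the finger opening in cm, from 0 to 8.54, then the shift along the tool's x, y, z in cm, then the turn, a rotation vector about the tool's x, y, z in degrees. In form: [[fingers, x, y, z, wx, wy, wz], ...]. A call has 1 to 10 rows; each row is the pose to reach, as a shift and turn from the pose commanded when the call began, along the tool's axes at that moment; what a row does not reach only later rows make up. A row lasts 1/10 s, in which the tool goes at most 50 mm and 8.59 degrees, less where a joint would pass 70% of its speed; a pose out of reach is approached as far as the arm can. A call with a gripper value outside its range is refused whole. The fingers move at their own pace and stop on an object; "force" is the grip in N (left out, the last holds). Time passes only in rows, so rows that repeat a pose let the fingers close. It gives the time, the measured TCP pose, the force, the opening and the grip force at its end, in the units of the state.
- bot.observe(): the state, without advancing time (a new reading comes with each control period).
- bot.grab_frame(name): name is "scene" or "top" or "wrist"; returns a dict with "frame" (420x560x3 uint8, blue, green, red), "mtx" (3x3 intrinsics, pixels), "R" (3x3) and "t" (3): a world point X has camera coordinates R X + t; the wrist camera has in their place "T_tool_cam" (4x4, takes a point from camera to tool coordinates, whose origin is the TCP and whose axes are the flange's). Camera axes: x right, y down, z forward; pixel columns grow to the right and rows downward; lengths in m; the calibration is good to about 2 mm. The wrist camera is an equidistant fisheye: a pixel r from the principal point sees the ray r / f radians off the axis. A picture is of the moment at which its call begins: read the wrist's pose just before it. There is no depth.
- bot.job_done(): hands the job in; it is judged then, once.
The state is a dict: "clock": time; "qpos": joint angles; "qd": joint speeds; "joint_efforts": joint torques, N m; "position": TCP position; "tool_rot": TCP orientation; "force": force on the tool from outside, world axes, zero at the start; "moment": the same for the moment, N m; "grip_width": finger opening in m; "finger_force": force on a finger pad.
Only numpy, scipy, OpenCV 4.12 (cv2) and the standard library are available. Lean on these libraries where they do the work, as an engineer would, in place of code of your own. Each camera call takes 0.05 s, during which the arm holds its last target. There are 200 camera calls.

### The job

Lock the air valve's carriage where it stands by turning its clamp knob clockwise as far as it goes. Then wind the valve wheel clockwise by its crank handle until it is shut against its stop, open it again by exactly two full turns counter-clockwise, and finish with the gripper still closed on the crank handle, holding it there. Leave the bystanders (screwdriver, loose metal knob, parts tray, mouse) where they are.

Things in the scene. Friction and masses are not known exactly. Their poses are not given: they have to be found in the camera images.
- rail: Fixed aluminium extrusion lying on the bench, 50 wide (its x) x 484 long (its y) x 30 mm high; origin at the centre of its underside, z up. It stays put. Its place and yaw vary.
- carriage (a joint): Position of the dark steel carriage along the rail (m, + towards the rail's y, limits -0.06 to 0.06). It slides very stiffly (about 45 N) and need not be moved; it has the rail's yaw.
- carriage_mid (a point): Centre of the top face of the carriage plate (85 x 270 mm, top 43 mm above the bench); axes parallel to the rail's: x across, y along the rail, z up. The clamp knob's axis is 85 mm from here towards -y, the valve wheel's axis 85 mm towards +y. A small round pressure gauge (44 mm across, top 72 mm above the bench) sits on the carriage, 98 mm from the wheel's axis towards +x, below the level of the wheel.
- clamp (a joint): Angle of the clamp knob (rad), growing as it is turned CLOCKWISE seen from above. It starts loose at 0.1 to 0.5; 1.5 is the hard stop and locked. Stays where it is left (friction 0.06 N m). At value q its grip bar lies along the carriage's y axis turned clockwise by q.
- clamp_grip (a point): On the clamp knob's vertical axis, 31 mm above the knob's underside, 80 mm above the bench. The black knob is a small disc 28 mm across, on a steel washer 68 mm across, with an upright grip bar 42 mm long x 14 mm thick, the bar reaching from 55 to 87 mm above the bench; x of this point runs along the bar.
- valve (a joint): Angle of the valve wheel (rad), growing COUNTER-clockwise seen from above (opening). 0 = shut, a hard stop; starts at 2.0 to 5.5; further hard stop at 18.85 (three turns). Friction about 0.06 N m, stays where left; it turns in place, it does not rise. At value q the crank handle stands, from the wheel's axis, in the direction of the carriage's x axis turned counter-clockwise by q.
- valve_hub (a point): Centre of the black valve wheel (rim 100 mm centreline diameter, 12 mm thick, its mid plane 90 mm above the bench) on its vertical axis; axes parallel to the carriage's, does not turn.
- handle_mid (a point): On the axis of the crank handle, halfway up, 122 mm above the bench; it goes round with the wheel at 50 mm from the wheel's axis, its x pointing away from that axis.
- handle: The crank handle: an upright bare aluminium sleeve, 19 mm diameter, 45 mm high (from 99.5 to 144.5 mm above the bench), spinning freely on its own pin, so a gripper that holds it from above can go round in a circle without turning. Origin at the centre of its underside, 50 mm from the wheel's axis.
- screwdriver: Bystander: loose screwdriver, 190 mm long, lying on the bench; origin at its middle.
- shaft_knob: Bystander: small turned aluminium knob, 34 mm across, 18 mm high; origin under its centre.
- parts_tray: Bystander: open grey tray 80 x 120 x 30 mm; origin under its centre.
- mouse: Bystander: black computer mouse 105 x 60 x 32 mm; origin under its centre.

How it is judged:
By the outcome, as a careful person would: the job done as asked, in the order asked, and still so for the second after the job is handed in, while the arm keeps its last pose, push and grip.
It also fails if it takes over 69 s, if anything falls off the work surface, if the arm or the gripper's body presses on something with over 40 N, if the wrist force passes 120 N, or if a joint passes its speed limit or range.

## Working session

There is one attempt and no reset: what is moved stays moved. The work goes in short steps, Python scripts to look and compute and a tool call to move; the robot and the scene stay as the last step left them, time stands still between calls to the robot, and variables do not carry over. Pictures are saved under pics/ and viewed, at most 10 in all, crops included, and the job is handed in when it is done.

Besides the shell and the picture viewer there is one more tool, called after ">>>" as name(argument=value, ...) on one line, values as JSON. servo_tool: Moves the arm, as the interface text tells. Its arguments: {"type":"object","properties":{"plan":{"type":"array","items":{"type":"array","items":{"type":"number"}}},"force":{"type":"number"}},"required":["plan"]}

```bash
mkdir -p pics; ls; python3 - <<'E'
from workcell import bot
import cv2,json,numpy as np,pickle
s=bot.observe();print({k:np.round(v,3).tolist() for k,v in s.items()})
for n in ("top","scene"):
    f=bot.grab_frame(n);cv2.imwrite(f"pics/{n}0.png",f["frame"]);pickle.dump(f,open(f"{n}0.pkl","wb"))
    print(n,f["mtx"],f["R"],f["t"])
E
```

```text
pics
{'clock': 0.0, 'qpos': [1.173, 0.522, -0.036, 1.6, 0.021, 1.021, -0.113], 'qd': [0.001, 0.001, -0.001, -0.001, 0.001, -0.001, -0.0], 'joint_efforts': [-0.0, -92.711, 1.979, -36.992, 0.018, 0.008, 0.0], 'position': [0.201, -0.591, 0.231], 'tool_rot': [-3.14, 0.0, 0.328], 'force': [-0.032, -0.3, 0.446], 'moment': [-0.011, -0.001, 0.011], 'finger_force': 0.0, 'grip_width': 0.086}
top [[421.54200225   0.         280.82540369]
 [  0.         421.54200225 202.99265877]
 [  0.           0.           1.        ]] [[-0.00677088 -0.99985988 -0.0153095 ]
 [-0.98702617  0.00913842 -0.16029922]
 [ 0.16041666  0.01402551 -0.98694974]] [0.02482832 0.56401269 1.09557964]
scene [[440.43263766   0.         286.0362676 ]
 [  0.         440.43263766 220.00143283]
 [  0.           0.           1.        ]] [[-0.69569262  0.71833483  0.00261716]
 [ 0.54776462  0.53284883 -0.64500081]
 [-0.4647211  -0.44728872 -0.7641774 ]] [ 0.37748676 -0.24430531  1.66710187]
```

View pics/top0.png

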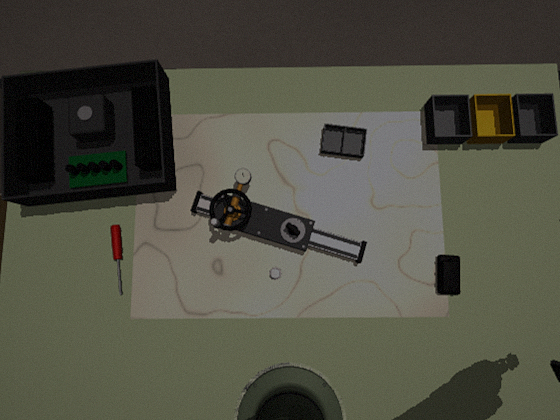

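View pics/scene0.png

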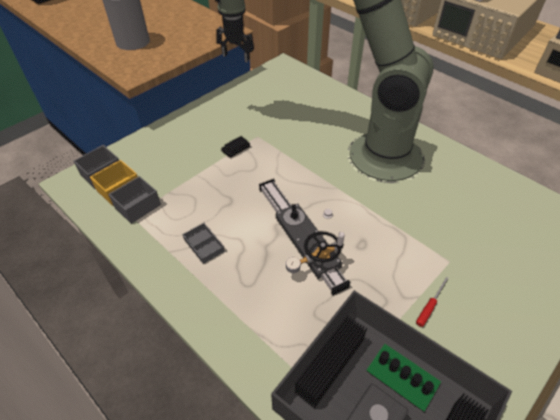

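The top view shows the wheel near (230,210), its handle near (213,222), the gauge at (243,176) and the knob at (292,230). The scene view shows the same layout, with the handle near (340,238). I'll zoom in next.

```bash
cat > h.py <<'E'
import numpy as np,cv2,pickle
from scipy.spatial.transform import Rotation as Ro
def cast(f,px,z):
    d=f["R"].T@np.linalg.inv(f["mtx"])@[px[0],px[1],1]; c=-f["R"].T@f["t"]
    return c+d*(z-c[2])/d[2]
def proj(f,X):
    p=f["mtx"]@(f["R"]@np.asarray(X)+f["t"]);return p[:2]/p[2]
E
python3 - <<'E'
from h import *
t=pickle.load(open("top0.pkl","rb"));s=pickle.load(open("scene0.pkl","rb"))
a=t["frame"][160:270,185:375];b=s["frame"][175:295,255:355]
g=lambda i:cv2.convertScaleAbs(i,alpha=1.6,beta=15)
cv2.imwrite("pics/c_top.png",cv2.resize(g(a),None,fx=4,fy=4,interpolation=2))
cv2.imwrite("pics/c_sc.png",cv2.resize(g(b),None,fx=5,fy=5,interpolation=2))
E
```

```text
(no output)
```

View pics/c_top.png

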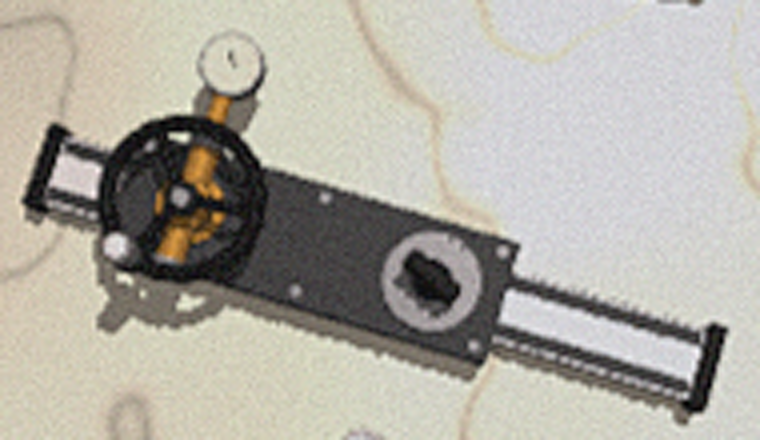

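View pics/c_sc.png

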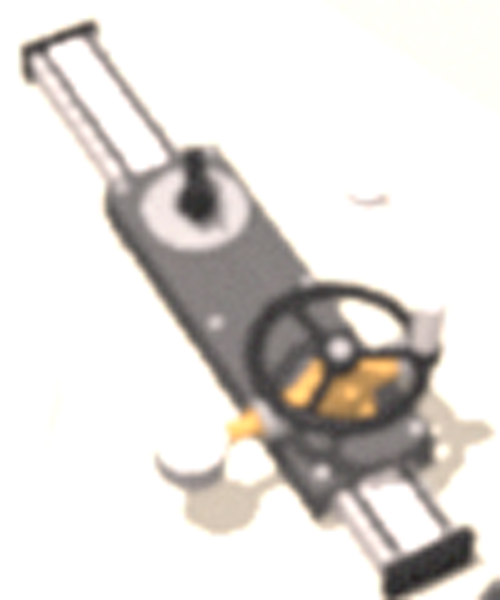

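The top crop shows the hub nut at (182,197), the handle top at (117,246), the washer at (432,281) and the gauge at (231,64). The scene crop shows the hub at (340,348), the handle top at (428,312) and the washer at (195,205). I'll cast rays from these.

```bash
python3 - <<'E'
from h import *
np.set_printoptions(precision=4,suppress=True)
t=pickle.load(open("top0.pkl","rb"));s=pickle.load(open("scene0.pkl","rb"))
T=lambda x,y:((x+.5)/4-.5+185,(y+.5)/4-.5+160)
S=lambda x,y:((x+.5)/5-.5+255,(y+.5)/5-.5+175)
# rim centre as ellipse of dark rim: outer extents in top crop
for n,a,b,z in (("hub",(182,197),(340,348),.1),("rim",(184,198),(341,359),.09),("handle",(117,246),(428,312),.1445),("washer",(432,281),(195,205),.046),("gauge",(231,64),(192,458),.072)):
    print(n,cast(t,T(*a),z),cast(s,S(*b),z))
P=[cast(t,T(*p),.044)[:2] for p in ((325,197),(295,290),(502,250),(475,345))]
print("screws",P, np.mean(P,0))
for i,j in((2,0),(3,1)): d=P[i]-P[j];print(np.degrees(np.arctan2(*(-d)[::-1])))
w=cast(t,T(432,281),.046)[:2];h=cast(t,T(184,198),.09)[:2];d=h-w
print("dist",np.linalg.norm(d),"yaw",np.degrees(np.arctan2(d[1],d[0]))-90)
hd=cast(t,T(117,246),.1445)[:2]-h;print("handle r",np.linalg.norm(hd),"ang",np.degrees(np.arctan2(hd[1],hd[0])))
# bar: top ends in top crop
A=cast(t,T(412,262),.087);B=cast(t,T(452,292),.087);print("bar",A,B,np.linalg.norm(A-B),np.degrees(np.arctan2(*(A-B)[1::-1])),(A+B)/2)
E
```

```text
hub [0.5412 0.1502 0.1   ] [0.5458 0.1495 0.1   ]
rim [0.5421 0.1503 0.09  ] [0.5452 0.1507 0.09  ]
handle [0.5045 0.1838 0.1445] [0.5198 0.1882 0.1445]
washer [ 0.4909 -0.0108  0.046 ] [ 0.4907 -0.0167  0.046 ]
gauge [0.6351 0.1223 0.072 ] [0.6465 0.128  0.072 ]
screws [array([0.5487, 0.0609]), array([0.4858, 0.0811]), array([ 0.5116, -0.0581]), array([ 0.4481, -0.039 ])] [0.4986 0.0112]
72.69123046056548
72.57417346126704
dist 0.16901495293535243 yaw -17.60710725403672
handle r 0.0503560717069178 ang 138.23366721535643
bar [0.4993 0.0025 0.087 ] [ 0.4797 -0.023   0.087 ] 0.032249257811760454 52.49935035975737 [ 0.4895 -0.0103  0.087 ]
```

>>> servo_tool(plan=[[8.5,46,-45.5,0,0,0,-34],[8.5,46,-45.5,0,0,0,-34],[8.5,46,-45.5,0,0,0,-34],[8.5,46,-45.5,0,0,0,-34],[8.5,46,-45.5,0,0,0,-34],[8.5,46,-45.5,0,0,0,-34],[8.5,46,-45.5,0,0,0,-34],[8.5,46,-45.5,0,0,0,-34],[8.5,46,-45.5,0,0,0,-34],[8.5,46,-45.5,0,0,0,-34]], force=60)

```text
clock: 1.1
position: [0.4249, -0.1425, 0.2314]
tool_rot: [3.141, 0.0, 0.921]
force: [1.5, -0.9, 0.5]
grip_width: 0.0846
finger_force: 0.0
```

>>> servo_tool(plan=[[8.5,13,-2.5,4,0,0,0],[8.5,13,-2.5,4,0,0,0],[8.5,13,-2.5,4,0,0,0],[8.5,13,-2.5,4,0,0,0],[8.5,13,-2.5,4,0,0,0],[8.5,13,-2.5,4,0,0,0]])

```text
clock: 1.7
position: [0.483, -0.0267, 0.1914]
tool_rot: [3.142, 0.0, 0.92]
force: [-0.0, -0.0, -1.1]
grip_width: 0.0853
finger_force: 0.0
```

```bash
python3 - <<'E'
from h import *
from workcell import bot
s=bot.observe();f=bot.grab_frame("wrist");f["s"]=s
pickle.dump(f,open("w1.pkl","wb"))
print(np.round(s["position"],4),np.round(s["tool_rot"],3),np.round(s["qpos"],2));print(f["mtx"],f["T_tool_cam"])
cv2.imwrite("pics/w1.png",cv2.convertScaleAbs(f["frame"],alpha=1.3,beta=15))
E
```

```text
[ 0.483  -0.0267  0.1914] [3.142 0.    0.92 ] [ 0.27  0.38 -0.42  1.99  0.21  0.82 -0.92]
[[325.1922621    0.         274.05321717]
 [  0.         325.1922621  208.11405968]
 [  0.           0.           1.        ]] [[ 2.59673096e-04 -9.53968004e-01 -2.99908287e-01  7.53879237e-02]
 [ 9.99999810e-01  7.98326690e-05  6.11904514e-04  5.11254200e-04]
 [-5.59794848e-04 -2.99908389e-01  9.53967843e-01 -1.44201208e-01]
 [ 0.00000000e+00  0.00000000e+00  0.00000000e+00  1.00000000e+00]]
```

View pics/w1.png

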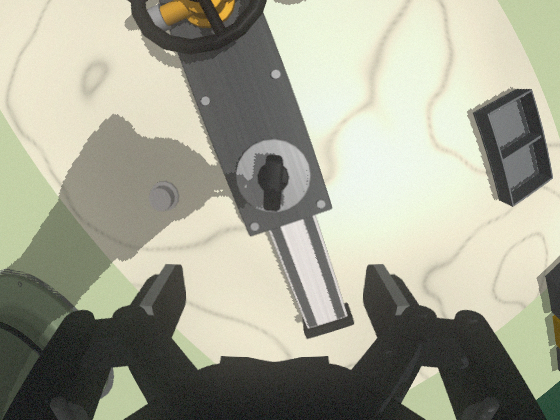

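The wrist picture shows the washer centred near (273,175), with the bar almost vertical in the image at (266–281, 154–209). The bar is therefore aligned with tool x. I'll cast these points.

```bash
cat >> h.py <<'E'
def wcast(f,px,z):
    K=f["mtx"];v=np.array([px[0]-K[0,2],px[1]-K[1,2]]);r=np.hypot(*v);th=r/K[0,0]
    d=np.array([*(v/r*np.sin(th)),np.cos(th)]);T=f["T_tool_cam"];s=f["s"]
    R=Ro.from_euler("xyz",s["tool_rot"]).as_matrix()
    c=R@T[:3,3]+s["position"];d=R@T[:3,:3]@d
    return c+d*(z-c[2])/d[2]
E
python3 - <<'E'
from h import *
np.set_printoptions(precision=4,suppress=True)
f=pickle.load(open("w1.pkl","rb"));im=f["frame"]
g=cv2.cvtColor(im,cv2.COLOR_BGR2GRAY)
m=(g<45).astype(np.uint8);m[:145]=0;m[215:]=0;m[:,:255]=0;m[:,292:]=0
n,l,st,ce=cv2.connectedComponentsWithStats(m);k=1+np.argmax(st[1:,4]);print(st[k],ce[k])
for y in range(152,214,4):
    x=np.where(l[y]==k)[0]; print(y,(x.min(),x.max()) if len(x) else None)
print("washer",wcast(f,(274,175),.046))
P=np.array([wcast(f,p,.044)[:2] for p in((276,74),(206,101),(321,204),(255,227))]);print(P,P.mean(0))
for i,j in((2,0),(3,1)):print(np.degrees(np.arctan2(*(P[j]-P[i])[::-1])))
a=wcast(f,(273.5,158),.087);b=wcast(f,(272,205),.087);print(a,b,np.degrees(np.arctan2(*(a-b)[1::-1])))
E
```

```text
[ 258  155   30   56 1128] [272.1817 181.4176]
152 None
156 (np.int64(267), np.int64(279))
160 (np.int64(266), np.int64(281))
164 (np.int64(265), np.int64(282))
168 (np.int64(261), np.int64(284))
172 (np.int64(259), np.int64(286))
176 (np.int64(258), np.int64(287))
180 (np.int64(258), np.int64(287))
184 (np.int64(259), np.int64(286))
188 (np.int64(262), np.int64(283))
192 (np.int64(264), np.int64(280))
196 (np.int64(264), np.int64(280))
200 (np.int64(264), np.int64(280))
204 (np.int64(264), np.int64(279))
208 (np.int64(264), np.int64(278))
212 None
washer [ 0.4931 -0.0145  0.046 ]
[[ 0.5496  0.0569]
 [ 0.486   0.0765]
 [ 0.5113 -0.0637]
 [ 0.4476 -0.0441]] [0.4987 0.0064]
72.38444044713404
72.33525850279794
[0.506  0.0031 0.087 ] [ 0.4821 -0.0262  0.087 ] 50.89345761576866
```

>>> servo_tool(plan=[[8.5,1.6,0,4,0,0,1.5],[8.5,1.6,0,7,0,0,1.5],[8.5,1.6,0,10,0,0,1.5],[8.5,1.6,0,12,0,0,1.5],[8.5,1.6,0,13,0,0,1.5],[8.5,1.6,0,13,0,0,1.5]])

```text
clock: 2.35
position: [0.4925, -0.0136, 0.0608]
tool_rot: [-3.141, 0.001, 0.894]
force: [0.3, 0.2, 1.1]
grip_width: 0.0854
finger_force: 0.0
```

>>> servo_tool(plan=[[1,0,0,0,0,0,0],[1,0,0,0,0,0,0],[1,0,0,0,0,0,0],[1,0,0,0,0,0,0],[1,0,0,0,0,0,0],[1,0,0,0,0,0,0],[1,0,0,0,0,0,0],[1,0,0,0,0,0,0]], force=50)

```text
clock: 3.15
position: [0.4925, -0.0127, 0.0618]
tool_rot: [-3.141, 0.0, 0.895]
force: [-7.3, 2.4, 14.9]
grip_width: 0.013
finger_force: 48.9
```

>>> servo_tool(plan=[[1,0,0,-0.1,0,0,6],[1,0,0,-0.1,0,0,12],[1,0,0,-0.1,0,0,18],[1,0,0,-0.1,0,0,24],[1,0,0,-0.1,0,0,30],[1,0,0,-0.1,0,0,36],[1,0,0,-0.1,0,0,42],[1,0,0,-0.1,0,0,48],[1,0,0,-0.1,0,0,54],[1,0,0,-0.1,0,0,60]])

```text
clock: 4.15
position: [0.4923, -0.0127, 0.062]
tool_rot: [-3.142, 0.001, -0.156]
force: [-1.3, 1.5, -7.8]
grip_width: 0.0131
finger_force: 51.6
```

```bash
cat > o.py <<'E'
from workcell import bot
import numpy as np
s=bot.observe();print({k:np.round(s[k],4).tolist() for k in("clock","position","tool_rot","force","moment","grip_width","finger_force","qpos")})
E
python3 o.py
```

```text
{'clock': 4.15, 'position': [0.4923, -0.0127, 0.062], 'tool_rot': [-3.1415, 0.0014, -0.156], 'force': [-1.2662, 1.4849, -7.7646], 'moment': [0.3088, 0.3009, 0.0356], 'grip_width': 0.0131, 'finger_force': 51.5565, 'qpos': [-0.0588, 0.5847, -0.0472, 2.068, 0.0543, 0.4913, -1.8729]}
```

>>> servo_tool(plan=[[1,0,0,0,0,0,2],[1,0,0,0,0,0,4],[1,0,0,0,0,0,6],[1,0,0,0,0,0,7],[1,0,0,0,0,0,7]])

```text
clock: 4.65
position: [0.4923, -0.0127, 0.062]
tool_rot: [3.141, 0.001, -0.273]
force: [-2.9, 4.6, -9.8]
grip_width: 0.0132
finger_force: 52.9
```

```bash
python3 o.py
```

```text
{'clock': 4.65, 'position': [0.4923, -0.0127, 0.062], 'tool_rot': [3.1413, 0.0014, -0.2733], 'force': [-2.893, 4.6186, -9.795], 'moment': [0.7362, 0.805, 0.9797], 'grip_width': 0.0132, 'finger_force': 52.8657, 'qpos': [-0.0826, 0.5851, -0.0158, 2.0692, 0.0182, 0.4888, -1.9559]}
```

>>> servo_tool(plan=[[1,0,0,0,0,0,2],[1,0,0,0,0,0,4],[1,0,0,0,0,0,5],[1,0,0,0,0,0,5]])

```text
clock: 5.05
position: [0.4933, -0.0128, 0.0623]
tool_rot: [-3.141, -0.001, -0.36]
force: [0.9, 3.3, -11.2]
grip_width: 0.0132
finger_force: 90.7
```

```bash
python3 o.py
```

```text
{'clock': 5.05, 'position': [0.4933, -0.0128, 0.0623], 'tool_rot': [-3.1414, -0.0006, -0.3602], 'force': [0.8652, 3.2924, -11.184], 'moment': [0.5535, -0.4591, 1.1438], 'grip_width': 0.0132, 'finger_force': 90.6569, 'qpos': [-0.0999, 0.5855, 0.0075, 2.0692, -0.0087, 0.4863, -2.0169]}
```

>>> servo_tool(plan=[[8.5,0,0,0,0,0,0],[8.5,0,0,0,0,0,0],[8.5,0,0,0,0,0,0],[8.5,0,0,0,0,0,0],[8.5,0,0,0,0,0,0],[8.5,0,0,-5,0,0,0],[8.5,0,0,-10,0,0,0],[8.5,-3,0,-13,0,0,0],[8.5,-3,0,-13,0,0,0]])

```text
clock: 5.95
position: [0.4643, -0.0016, 0.1959]
tool_rot: [-3.139, -0.004, -0.361]
force: [-0.4, 0.1, -0.6]
grip_width: 0.0849
finger_force: 0.0
```

```bash
python3 - <<'E'
from h import *
from workcell import bot
s=bot.observe();f=bot.grab_frame("wrist");f["s"]=s
pickle.dump(f,open("w2.pkl","wb"))
print(np.round(s["position"],4),np.round(s["tool_rot"],3),np.round(s["qpos"],2))
cv2.imwrite("pics/w2.png",cv2.convertScaleAbs(f["frame"],alpha=1.3,beta=15))
E
```

```text
[ 0.4643 -0.0016  0.1959] [-3.139 -0.004 -0.361] [-0.14  0.32  0.02  2.05 -0.01  0.77 -2.05]
```

View pics/w2.png

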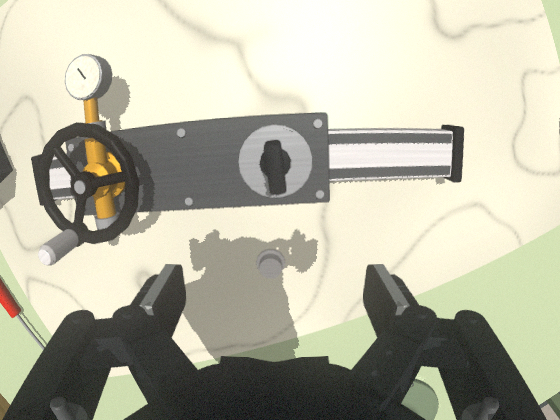

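The bar now lies across the carriage, from about (271,141) to (276,195), so it looks locked. The hub is at (80,187), the handle top at (46,257) and the gauge at (87,76).

```bash
python3 - <<'E'
from h import *
np.set_printoptions(precision=4,suppress=True)
f=pickle.load(open("w2.pkl","rb"));im=f["frame"]
g=cv2.cvtColor(im,cv2.COLOR_BGR2GRAY)
ang=lambda a,b:np.degrees(np.arctan2(*(a-b)[1::-1]))
c=[wcast(f,p,z) for p,z in(((80,187),.1),((46,257),.1445),((87,76),.072),((275.5,161),.046))]
print(*c,ang(c[0],c[3]),ang(c[1],c[0]),np.linalg.norm((c[1]-c[0])[:2]),np.linalg.norm((c[0]-c[3])[:2]))
m=(g<40).astype(np.uint8);m[:132]=0;m[200:]=0;m[:,:250]=0;m[:,300:]=0
for y in(141,144,147,150,174,178,182,186,190,194):
    x=np.where(m[y])[0];print(y,x.min() if len(x) else 0,x.max() if len(x) else 0)
a=wcast(f,(273,143),.087);b=wcast(f,(276,193),.087);print("bar",a,b,ang(a,b))
E
```

```text
[0.5426 0.1469 0.1   ] [0.505  0.1803 0.1445] [0.6346 0.1142 0.072 ] [ 0.4917 -0.0145  0.046 ] 72.48910857822324 138.37104905446964 0.05039293701931977 0.16918900777445942
141 268 278
144 266 279
147 265 280
150 266 281
174 266 284
178 268 284
182 269 284
186 270 284
190 270 280
194 0 0
bar [ 0.5118 -0.0199  0.087 ] [ 0.4733 -0.0079  0.087 ] -17.291730131675948
```

>>> servo_tool(plan=[[5,-1,-4,-1,0,0,-8],[5,-2,-8,-1,0,0,-16],[5,-2.5,-12,-1,0,0,-24],[5,-2.6,-16,-1,0,0,-32],[5,-2.6,-18.7,-1,0,0,-40],[5,-2.6,-18.7,-1,0,0,-48],[5,-2.6,-18.7,-1,0,0,-56],[5,-2.6,-18.7,-1,0,0,-64],[5,-2.6,-18.7,-1,0,0,-72],[5,-2.6,-18.7,-1,0,0,-80]])

```text
clock: 7.0
position: [0.5068, 0.1815, 0.201]
tool_rot: [-3.14, 0.001, 1.04]
force: [0.8, -0.7, -0.2]
grip_width: 0.05
finger_force: 0.0
```

>>> servo_tool(plan=[[5,0,0,0,0,0,-8],[5,0,0,0,0,0,-10],[5,0,0,0,0,0,-10],[5,0,0,0,0,0,-10]])

```text
clock: 7.4
position: [0.5068, 0.1815, 0.2015]
tool_rot: [-3.141, 0.0, 1.207]
force: [1.1, 0.5, 0.3]
grip_width: 0.05
finger_force: 0.0
```

```bash
python3 - <<'E'
from h import *
from workcell import bot
s=bot.observe();f=bot.grab_frame("wrist");f["s"]=s
pickle.dump(f,open("w3.pkl","wb"))
print(np.round(s["position"],4),np.round(s["tool_rot"],3),np.round(s["qpos"],2))
cv2.imwrite("pics/w3.png",cv2.convertScaleAbs(f["frame"],alpha=1.3,beta=15))
E
```

```text
[0.5068 0.1815 0.2015] [-3.141  0.     1.207] [-0.16  0.44 -0.39  1.84  0.21  0.9  -1.01]
```

View pics/w3.png

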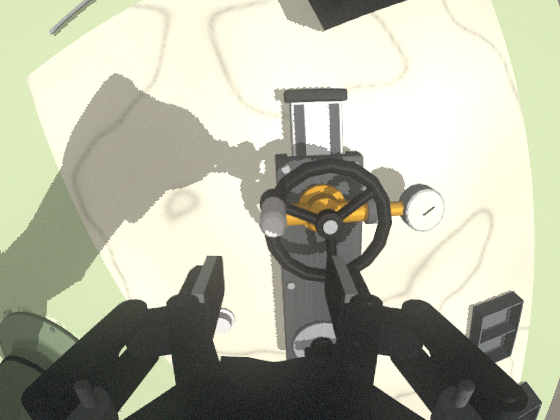

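The handle's base is near (273,203) and its top face near (273,227). The hub is at (330,227), and the rim is seen whole.

```bash
python3 - <<'E'
from h import *
np.set_printoptions(precision=4,suppress=True)
f=pickle.load(open("w3.pkl","rb"))
ang=lambda a,b:np.degrees(np.arctan2(*(a-b)[1::-1]))
h=wcast(f,(273,226),.1445);c=wcast(f,(330,227),.1);print(h,c,ang(h,c),np.linalg.norm((h-c)[:2]))
for p in((262,218),(329,158),(391,215),(328,277)):print(wcast(f,p,.093))
E
```

```text
[0.5062 0.1813 0.1445] [0.5431 0.1482 0.1   ] 138.19008230641722 0.04962893183277583
[0.4931 0.173  0.093 ]
[0.5608 0.2009 0.093 ]
[0.597  0.1361 0.093 ]
[0.5276 0.0998 0.093 ]
```

>>> servo_tool(plan=[[5,0,0.1,4,0,0,0],[5,0,-0.1,7,0,0,0],[5,0,-0.1,9,0,0,0],[5,0,-0.1,9.5,0,0,0],[1.5,0,-0.1,9.5,0,0,0],[1.5,0,-0.1,9.5,0,0,0],[1.5,0,-0.1,9.5,0,0,0],[1.5,0,-0.1,9.5,0,0,0],[1.5,0,-0.1,9.5,0,0,0],[1.5,0,-0.1,9.5,0,0,0]], force=50)

```text
clock: 8.45
position: [0.5063, 0.1825, 0.1084]
tool_rot: [3.141, -0.001, 1.209]
force: [-3.3, 1.8, 8.2]
grip_width: 0.0174
finger_force: 49.1
```

```bash
python3 o.py
```

```text
{'clock': 8.45, 'position': [0.5063, 0.1825, 0.1084], 'tool_rot': [3.1405, -0.0013, 1.2091], 'force': [-3.2726, 1.7962, 8.2184], 'moment': [0.332, 0.6521, 0.0004], 'grip_width': 0.0174, 'finger_force': 49.0755, 'qpos': [-0.2024, 0.5719, -0.3453, 1.9211, 0.29, 0.6951, -1.0828]}
```

```bash
cat > arc.py <<'E'
import sys,json,numpy as np
# a0 (deg, commanded angle), step per row, n rows, yaw deg, dz
a0,st,n,yaw,dz=map(float,sys.argv[1:6])
u=lambda a:np.array([np.cos(np.radians(a-yaw)),-np.sin(np.radians(a-yaw))])*5
print(json.dumps([[1.5,*np.round(u(a0+st*i)-u(a0),2).tolist(),dz,0,0,0] for i in range(1,int(n)+1)]))
E
python3 arc.py 137.7 -12 10 69.3 -0.1
```

```text
[[1.5, 0.93, 0.48, -0.1, 0, 0, 0], [1.5, 1.73, 1.15, -0.1, 0, 0, 0], [1.5, 2.38, 1.97, -0.1, 0, 0, 0], [1.5, 2.85, 2.91, -0.1, 0, 0, 0], [1.5, 3.11, 3.92, -0.1, 0, 0, 0], [1.5, 3.15, 4.96, -0.1, 0, 0, 0], [1.5, 2.98, 5.99, -0.1, 0, 0, 0], [1.5, 2.59, 6.97, -0.1, 0, 0, 0], [1.5, 2.01, 7.84, -0.1, 0, 0, 0], [1.5, 1.27, 8.57, -0.1, 0, 0, 0]]
```

>>> servo_tool(plan=[[1.5,0.93,0.48,-0.1,0,0,0],[1.5,1.73,1.15,-0.1,0,0,0],[1.5,2.38,1.97,-0.1,0,0,0],[1.5,2.85,2.91,-0.1,0,0,0],[1.5,3.11,3.92,-0.1,0,0,0],[1.5,3.15,4.96,-0.1,0,0,0],[1.5,2.98,5.99,-0.1,0,0,0],[1.5,2.59,6.97,-0.1,0,0,0],[1.5,2.01,7.84,-0.1,0,0,0],[1.5,1.27,8.57,-0.1,0,0,0]])

```text
clock: 9.45
position: [0.5915, 0.1626, 0.1085]
tool_rot: [3.141, -0.0, 1.209]
force: [0.2, 1.3, 3.7]
grip_width: 0.0173
finger_force: 51.2
```

```bash
cat >> o.py <<'E'
p=s["position"][:2]-np.array([.5431,.1485]);print("ang",np.degrees(np.arctan2(p[1],p[0])),"r",np.hypot(*p))
E
python3 o.py; python3 arc.py 17.7 -6 6 69.3 0
```

```text
{'clock': 9.45, 'position': [0.5915, 0.1626, 0.1085], 'tool_rot': [3.1408, -0.0004, 1.2087], 'force': [0.1504, 1.3231, 3.6775], 'moment': [0.4347, 0.0897, 0.0081], 'grip_width': 0.0173, 'finger_force': 51.2086, 'qpos': [-0.1362, 0.6682, -0.3376, 1.7191, 0.2897, 0.8027, -0.9711]}
ang 16.269482062129203 r 0.050390073054616936
[[1.5, -0.43, 0.3, 0.0, 0, 0, 0], [1.5, -0.88, 0.56, 0.0, 0, 0, 0], [1.5, -1.36, 0.77, 0.0, 0, 0, 0], [1.5, -1.86, 0.92, 0.0, 0, 0, 0], [1.5, -2.38, 1.03, 0.0, 0, 0, 0], [1.5, -2.9, 1.08, 0.0, 0, 0, 0]]
```

>>> servo_tool(plan=[[1.5,-0.43,0.3,0,0,0,0],[1.5,-0.88,0.56,0,0,0,0],[1.5,-1.36,0.77,0,0,0,0],[1.5,-1.86,0.92,0,0,0,0],[1.5,-2.38,1.03,0,0,0,0],[1.5,-2.9,1.08,0,0,0,0],[1.5,-2.9,1.08,0,0,0,0]])

```text
clock: 10.15
position: [0.5908, 0.1338, 0.1086]
tool_rot: [3.141, -0.003, 1.21]
force: [8.7, 7.9, -1.3]
grip_width: 0.0176
finger_force: 50.7
```

```bash
python3 o.py; python3 arc.py -18.3 -2 6 69.3 0
```

```text
{'clock': 10.15, 'position': [0.5908, 0.1338, 0.1086], 'tool_rot': [3.1407, -0.0029, 1.2098], 'force': [8.7431, 7.8922, -1.325], 'moment': [1.8545, -1.8827, 0.0234], 'grip_width': 0.0176, 'finger_force': 50.7192, 'qpos': [-0.0867, 0.6576, -0.3403, 1.7416, 0.2892, 0.7893, -0.9269]}
ang -17.158011342001412 r 0.04991794603470167
[[1.5, -0.17, 0.0, 0.0, 0, 0, 0], [1.5, -0.35, 0.0, 0.0, 0, 0, 0], [1.5, -0.52, -0.01, 0.0, 0, 0, 0], [1.5, -0.7, -0.02, 0.0, 0, 0, 0], [1.5, -0.87, -0.04, 0.0, 0, 0, 0], [1.5, -1.04, -0.07, 0.0, 0, 0, 0]]
```

>>> servo_tool(plan=[[1.5,-0.17,0,0,0,0,0],[1.5,-0.35,0,0,0,0,0],[1.5,-0.35,0,0,0,0,0],[1.5,-0.35,0,0,0,0,0]])

```text
clock: 10.55
position: [0.5906, 0.1333, 0.1087]
tool_rot: [3.14, -0.007, 1.212]
force: [16.1, 20.9, -9.9]
grip_width: 0.0175
finger_force: 49.8
```

```bash
python3 o.py
```

```text
{'clock': 10.55, 'position': [0.5906, 0.1333, 0.1087], 'tool_rot': [3.1395, -0.0069, 1.2117], 'force': [16.0826, 20.9247, -9.8836], 'moment': [4.433, -3.534, -0.0109], 'grip_width': 0.0175, 'finger_force': 49.8385, 'qpos': [-0.0831, 0.6559, -0.3423, 1.7451, 0.2885, 0.7842, -0.9232]}
ang -17.716419827285954 r 0.04983854597765921
```

```bash
for a in -22.3 97.7 217.7; do python3 arc.py $a 12 10 69.4 0; done
```

```text
[[1.5, 1.04, -0.08, 0.0, 0, 0, 0], [1.5, 2.05, -0.37, 0.0, 0, 0, 0], [1.5, 2.97, -0.87, 0.0, 0, 0, 0], [1.5, 3.76, -1.54, 0.0, 0, 0, 0], [1.5, 4.4, -2.37, 0.0, 0, 0, 0], [1.5, 4.86, -3.31, 0.0, 0, 0, 0], [1.5, 5.1, -4.33, 0.0, 0, 0, 0], [1.5, 5.13, -5.37, 0.0, 0, 0, 0], [1.5, 4.95, -6.4, 0.0, 0, 0, 0], [1.5, 4.55, -7.37, 0.0, 0, 0, 0]]
[[1.5, -0.59, -0.86, 0.0, 0, 0, 0], [1.5, -1.34, -1.59, 0.0, 0, 0, 0], [1.5, -2.23, -2.13, 0.0, 0, 0, 0], [1.5, -3.22, -2.49, 0.0, 0, 0, 0], [1.5, -4.25, -2.63, 0.0, 0, 0, 0], [1.5, -5.3, -2.55, 0.0, 0, 0, 0], [1.5, -6.3, -2.26, 0.0, 0, 0, 0], [1.5, -7.22, -1.76, 0.0, 0, 0, 0], [1.5, -8.02, -1.08, 0.0, 0, 0, 0], [1.5, -8.66, -0.26, 0.0, 0, 0, 0]]
[[1.5, -0.45, 0.94, 0.0, 0, 0, 0], [1.5, -0.7, 1.96, 0.0, 0, 0, 0], [1.5, -0.73, 3.0, 0.0, 0, 0, 0], [1.5, -0.54, 4.03, 0.0, 0, 0, 0], [1.5, -0.15, 5.0, 0.0, 0, 0, 0], [1.5, 0.44, 5.86, 0.0, 0, 0, 0], [1.5, 1.2, 6.58, 0.0, 0, 0, 0], [1.5, 2.09, 7.13, 0.0, 0, 0, 0], [1.5, 3.07, 7.49, 0.0, 0, 0, 0], [1.5, 4.11, 7.63, 0.0, 0, 0, 0]]
```

>>> servo_tool(plan=[[1.5,1.04,-0.08,0,0,0,0],[1.5,2.05,-0.37,0,0,0,0],[1.5,2.97,-0.87,0,0,0,0],[1.5,3.76,-1.54,0,0,0,0],[1.5,4.4,-2.37,0,0,0,0],[1.5,4.86,-3.31,0,0,0,0],[1.5,5.1,-4.33,0,0,0,0],[1.5,5.13,-5.37,0,0,0,0],[1.5,4.95,-6.4,0,0,0,0],[1.5,4.55,-7.37,0,0,0,0]])

```text
clock: 11.55
position: [0.5354, 0.1984, 0.1084]
tool_rot: [-3.141, -0.0, 1.21]
force: [2.0, -0.2, 5.6]
grip_width: 0.0176
finger_force: 51.5
```

```bash
python3 o.py
```

```text
{'clock': 11.55, 'position': [0.5354, 0.1984, 0.1084], 'tool_rot': [-3.1414, -0.0002, 1.2098], 'force': [1.9672, -0.1633, 5.5752], 'moment': [-0.0557, -0.5418, 0.031], 'grip_width': 0.0176, 'finger_force': 51.5155, 'qpos': [-0.2153, 0.6138, -0.3422, 1.8336, 0.2893, 0.7431, -1.0754]}
ang 98.75334549659279 r 0.050534527727023604
```

>>> servo_tool(plan=[[1.5,-0.59,-0.86,0,0,0,0],[1.5,-1.34,-1.59,0,0,0,0],[1.5,-2.23,-2.13,0,0,0,0],[1.5,-3.22,-2.49,0,0,0,0],[1.5,-4.25,-2.63,0,0,0,0],[1.5,-5.3,-2.55,0,0,0,0],[1.5,-6.3,-2.26,0,0,0,0],[1.5,-7.22,-1.76,0,0,0,0],[1.5,-8.02,-1.08,0,0,0,0],[1.5,-8.66,-0.26,0,0,0,0]])

```text
clock: 12.55
position: [0.5036, 0.1181, 0.1085]
tool_rot: [3.141, -0.002, 1.209]
force: [8.7, 9.2, -1.3]
grip_width: 0.0173
finger_force: 50.8
```

>>> servo_tool(plan=[[1.5,-0.45,0.94,0,0,0,0],[1.5,-0.7,1.96,0,0,0,0],[1.5,-0.73,3,0,0,0,0],[1.5,-0.54,4.03,0,0,0,0],[1.5,-0.15,5,0,0,0,0],[1.5,0.44,5.86,0,0,0,0],[1.5,1.2,6.58,0,0,0,0],[1.5,2.09,7.13,0,0,0,0],[1.5,3.07,7.49,0,0,0,0],[1.5,4.11,7.63,0,0,0,0]])

```text
clock: 13.55
position: [0.5889, 0.1286, 0.1084]
tool_rot: [-3.141, 0.001, 1.208]
force: [-0.5, -1.8, 8.7]
grip_width: 0.0172
finger_force: 51.9
```

```bash
python3 o.py
```

```text
{'clock': 13.55, 'position': [0.5889, 0.1286, 0.1084], 'tool_rot': [-3.1414, 0.0013, 1.2084], 'force': [-0.5092, -1.8139, 8.6977], 'moment': [-0.3434, 0.1812, -0.0254], 'grip_width': 0.0172, 'finger_force': 51.8802, 'qpos': [-0.0822, 0.655, -0.3375, 1.7469, 0.2892, 0.7897, -0.9228]}
ang -23.486108909366997 r 0.049973607435659234
```

>>> servo_tool(plan=[[1.5,1.04,-0.08,0,0,0,0],[1.5,2.05,-0.37,0,0,0,0],[1.5,2.97,-0.87,0,0,0,0],[1.5,3.76,-1.54,0,0,0,0],[1.5,4.4,-2.37,0,0,0,0],[1.5,4.86,-3.31,0,0,0,0],[1.5,5.1,-4.33,0,0,0,0],[1.5,5.13,-5.37,0,0,0,0],[1.5,4.95,-6.4,0,0,0,0],[1.5,4.55,-7.37,0,0,0,0]])

```text
clock: 14.55
position: [0.5355, 0.1985, 0.1084]
tool_rot: [-3.141, -0.0, 1.21]
force: [2.8, 0.8, 5.2]
grip_width: 0.0177
finger_force: 51.5
```

>>> servo_tool(plan=[[1.5,-0.59,-0.86,0,0,0,0],[1.5,-1.34,-1.59,0,0,0,0],[1.5,-2.23,-2.13,0,0,0,0],[1.5,-3.22,-2.49,0,0,0,0],[1.5,-4.25,-2.63,0,0,0,0],[1.5,-5.3,-2.55,0,0,0,0],[1.5,-6.3,-2.26,0,0,0,0],[1.5,-7.22,-1.76,0,0,0,0],[1.5,-8.02,-1.08,0,0,0,0],[1.5,-8.66,-0.26,0,0,0,0]])

```text
clock: 15.55
position: [0.5036, 0.1181, 0.1085]
tool_rot: [3.141, -0.002, 1.209]
force: [8.0, 9.4, -0.8]
grip_width: 0.0173
finger_force: 50.8
```

>>> servo_tool(plan=[[1.5,-0.45,0.94,0,0,0,0],[1.5,-0.7,1.96,0,0,0,0],[1.5,-0.73,3,0,0,0,0],[1.5,-0.54,4.03,0,0,0,0],[1.5,-0.15,5,0,0,0,0],[1.5,0.44,5.86,0,0,0,0],[1.5,1.2,6.58,0,0,0,0],[1.5,2.09,7.13,0,0,0,0],[1.5,3.07,7.49,0,0,0,0],[1.5,4.11,7.63,0,0,0,0]])

```text
clock: 16.55
position: [0.589, 0.1285, 0.1084]
tool_rot: [-3.141, 0.001, 1.208]
force: [-0.6, -1.4, 9.2]
grip_width: 0.0176
finger_force: 51.9
```

```bash
python3 o.py; python3 arc.py -23 3 2 69.3 0
```

```text
{'clock': 16.55, 'position': [0.589, 0.1285, 0.1084], 'tool_rot': [-3.1413, 0.0013, 1.2083], 'force': [-0.6351, -1.4375, 9.1953], 'moment': [-0.333, 0.2316, 0.0155], 'grip_width': 0.0176, 'finger_force': 51.9109, 'qpos': [-0.0828, 0.655, -0.3364, 1.7469, 0.2883, 0.7895, -0.922]}
ang -23.509655232156064 r 0.050024775492687544
[[1.5, 0.26, 0.0, 0.0, 0, 0, 0], [1.5, 0.52, -0.01, 0.0, 0, 0, 0]]
```

>>> servo_tool(plan=[[1.5,0.26,0,0,0,0,0],[1.5,0.52,0,0,0,0,0],[1.5,0.56,-0.01,0,0,0,0],[1.5,0.56,-0.01,0,0,0,0],[1.5,0.56,-0.01,0,0,0,0]])

```text
clock: 17.05
position: [0.5909, 0.134, 0.1084]
tool_rot: [3.141, 0.0, 1.209]
force: [3.4, -0.7, 5.1]
grip_width: 0.0175
finger_force: 51.7
```

```bash
python3 - <<'E'
from h import *
from workcell import bot
s=bot.observe();f=bot.grab_frame("top");cv2.imwrite("pics/t4.png",cv2.resize(cv2.convertScaleAbs(f["frame"][110:310,100:475],alpha=1.6,beta=15),None,fx=2,fy=2,interpolation=2))
E
python3 o.py
```

```text
{'clock': 17.1, 'position': [0.5909, 0.1341, 0.1084], 'tool_rot': [3.1413, 0.0003, 1.2088], 'force': [3.8482, 0.3062, 6.2328], 'moment': [-0.1341, -0.9374, -0.0105], 'grip_width': 0.0175, 'finger_force': 51.6967, 'qpos': [-0.0911, 0.6585, -0.3364, 1.7392, 0.2882, 0.7925, -0.928]}
ang -16.795198112972084 r 0.049963173725007255
```

View pics/t4.png

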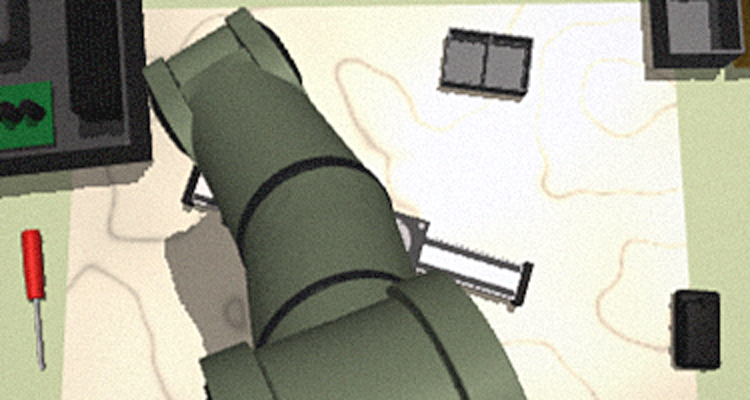

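The arm hides the wheel in this view; the tray, screwdriver and mouse haven't moved. I'll take one last check with the wrist camera.

```bash
python3 - <<'E'
from h import *
from workcell import bot
s=bot.observe();f=bot.grab_frame("wrist");f["s"]=s;pickle.dump(f,open("w5.pkl","wb"))
cv2.imwrite("pics/w5.png",cv2.convertScaleAbs(f["frame"],alpha=1.4,beta=20))
E
```

```text
(no output)
```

View pics/w5.png

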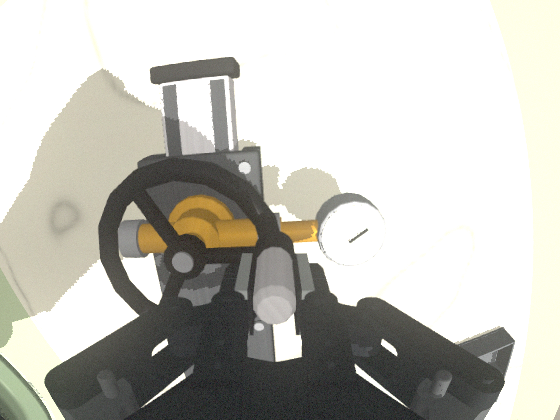

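The gripper is closed on the handle (top face near (275,300)). The handle lies in the direction of the gauge from the hub (182,262), which is the shut direction plus whole turns. I'm handing in.

```bash
python3 -c "
from workcell import bot
print(bot.job_done())"
```

```text
the job is handed in; nothing more can be done
None
```

The job is handed in: the clamp is locked at its stop, the valve was shut and then opened two full turns (within about 0.5° by the arm's readings), and the gripper is still holding the crank handle. The tray, screwdriver and mouse were still in place in the last top view, but the arm hid the loose metal knob there.

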